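# Stand the toppled book up and close the row in the book rack

### The arm

A 6-joint arm with a two-finger parallel gripper is mounted at the origin on the work surface. World frame = base frame: x ahead of the robot, y to its left, z up, the work surface at z = 0. Lengths are in mm, angles in rad, forces in N, time in s.
With the tool pointing down it reaches from about 275 to 875 mm from the base axis. Payload 12.5 kg.
Tool frame: the origin (TCP) lies midway between the tips of the shut fingers; the grasp point (between the pads) lies 19 mm behind it; z points along the fingers, y is the line along which they close (so a half turn about z gives the same grasp; the last joint's range is limited). The gripper opens to 85 mm and grips with 20 to 120 N. Pads are 22 mm wide; open, the fingers measure 114 mm over their backs; the gripper's body (76 mm by 85 mm) begins 54 mm behind the grasp point. The pads swing forward as they close: fully open they stand 13 mm farther back than shut.
Start: joints at [1.176, 0.351, 1.652, -0, 1.139, -0.085], TCP at [167.646, 523.812, 231.29] pointing down, gripper open.
Joint ranges: [-2.75, 2.75], [-0.79, 2.1], [0.01, 2.65], [-1.57, 4.71], [0.07, 3.14], [-2.87, 2.87]. Speed limits (rad/s): [2.22, 2.22, 2.79, 3.14, 3.14, 3.14].

### API

Orientations are given as a 3x3 rotation matrix whose columns are the frame's x, y, z axes.
In Python, from bench import get_obs, capture, get_calibration, hand_in, look_for gives the robot as it stands.
- The arm moves only by the tool send_rows, never from a script. Its argument "steps" is a list of rows, each an object of numbers: "dx", "dy", "dz": the shift along the tool's x, y, z in mm; "wx", "wy", "wz": the turn, a rotation vector about the tool's x, y, z in degrees; "jaw": the opening, from 0 (shut) to 1 (fully open). A call has 1 to 20 rows; each row is the pose to reach, as a shift and turn from the pose commanded when the call began, along the tool's axes at that moment; what a row does not reach only later rows make up. A row lasts 1/12 s, in which the tool goes at most 41.7 mm and 7.16 degrees, less where a joint would pass 70% of its speed; a pose out of reach is approached as far as the arm can. A call with a gripper value outside its range is refused whole. The fingers move at their own pace and stop on an object; the grip force is fixed at half the most. Time passes only in rows, so rows that repeat a pose let the fingers close. It gives the time, the measured TCP pose, the force, the opening and the grip force at its end, in the units of the state.
- get_obs(): the state, without advancing time (a new reading comes with each control period).
- capture(name): name is "scene" or "side" or "wrist"; returns (picture, depth): 420x560x3 uint8, red, green, blue; 420x560 float32, mm along the optical axis (not along the pixel's ray), 0 where there is no reading.
- get_calibration(name): a dict with "mtx" (3x3 intrinsics, pixels), "cam_to_world" (4x4, takes a point from camera to world coordinates). Camera axes: x right, y down, z forward; pixel columns grow to the right and rows downward; lengths in mm; the calibration is good to about 2 mm. A picture is of the moment at which its call begins: read the wrist's pose just before it. get_calibration takes no time and is no camera call; for the wrist camera it gives the pose at the moment of the call.
- hand_in(): hands the job in; it is judged then, once.
Trained networks look in the newest picture that a camera, given by its name, has taken for a name from the list of things; names that differ only in an ending like _2 or _b are one class to them, and where a whole thing is asked for, a point or a joint stands for the part that bears it (a point fixed in the world has none). Each returns a list of dicts, best first, with "p" (0 to 1); they miss things now and then, are a little off and sometimes report something else, mostly with a low value. They report only what shows in the picture. A call takes as long as a camera call. They do not tell look-alikes from the thing itself.
- look_for(camera, query): "position" ([x, y, z] in mm, in the coordinates of the camera as it stood for that picture, good to about 4 mm: the middle of the surface that is visible of it).
The state is a dict: "clock": time; "joints": joint angles; "dq": joint speeds; "effort": joint torques, N m; "position": TCP position; "tcp_rot": TCP orientation; "wrist_force": force on the tool from outside, world axes, zero at the start; "moment": the same for the moment, N m; "finger_gap": finger opening in mm; "grip_force": force on a finger pad.
Only numpy, scipy, OpenCV 4.12 (cv2) and the standard library are available. Lean on these libraries where they do the work, as an engineer would, in place of code of your own. Each camera call takes 0.05 s, during which the arm holds its last target. There are 200 camera calls.

### The job

The ochre book has toppled over the low end of the wooden book rack. First, with the rack's movable end still where it is, stand the book upright on the rack's floor beside the other two; only then gently slide the movable end up until all three books stand straight and snug, with no gap left, between the two ends. Do not disturb the other things on the table.

Things in the scene. Friction and masses are not known exactly. Their poses are not given: they have to be found in the camera images.
- rack: Wooden book rack fixed to the table. Origin on the table under the rack; its y runs along the row (level), z up. Floor board 130 (x) by 370 (y, from -175 to +195), its top 18 above the table. At its -y end stands a fixed low end, 130 wide, 16 thick, 50 high above the floor board, its inner face at y = -150. At its +y side is a sliding end.
- low_end (a point): Middle of the upper inner edge of the fixed low end (68 above the table).
- slide_end (a joint): Travel (m) of the rack's sliding end toward the low end (rack -y); 0 to 0.2, stays where it is left. Its inner face is at rack y = 0.080 - joint. Light wooden panel 110 wide, 14 thick, 130 high, with a 14 high sole reaching 84 behind the face, on whose back end stands the brass push plate.
- slide_face (a point): Foot of the middle of the sliding end's inner face, on the rack floor.
- push_plate (a point): On the back (rack +y) face of the brass push plate, its middle, 78 above the table. The plate is 60 wide (x), 16 thick (y), and its top is 104 above the table; free space behind it.
- book_ochre: The toppled book: ochre hardback, 110 deep (x), 32 thick (y), 165 tall (z). Origin: centre of its foot; z foot to top, y thickness, spine at -x. It starts leaning about 62 degrees from upright, top toward rack -y, its -y broad face resting on the low end's inner upper edge, top overhanging the low end by about 35. About 0.3 kg.
- ochre_top (a point): Centre of the ochre book's top end, 165 from its origin.
- book_blue: Dark blue hardback standing in the rack, 105 deep, 30 thick, 155 tall. Origin: centre of its foot; z foot to top, y thickness, spine at -x. About 0.28 kg.
- book_grey: Grey hardback standing in the rack, 105 deep, 30 thick, 148 tall. Origin: centre of its foot; z foot to top, y thickness, spine at -x. About 0.28 kg.
- bowl: bystander: blue ceramic bowl, 120 dia, 55 high. Origin at the centre of its underside.
- mug: bystander: white mug, 80 dia, 90 high, handle at its +y. Origin at the centre of its underside.
- case: bystander: dark spectacle case, 60 x 155 x 34 high. Origin at the centre of its underside.
- weight: bystander: brass paperweight, 70 dia, 58 high. Origin at the centre of its underside.
- pot: bystander: terracotta pencil cup, 84 dia, 100 high. Origin at the centre of its underside.
- remote: bystander: black remote control, 45 x 160 x 18 high. Origin at the centre of its underside.
Mind the look-alikes: they are no part of the job. Of the things like the book_ochre, leave any that is pink; of the rest the larger one is meant. What is shaped like the book_blue but pink or yellow is not meant.

How it is judged:
By the outcome, as a careful person would: the job done as asked, in the order asked, and still so for the second after the job is handed in, with the robot touching nothing.
It also fails if it takes over 62 s, if anything falls off the work surface, if the arm or the gripper's body presses on something with over 40 N, if the wrist force passes 120 N, or if a joint passes its speed limit or range.

## Working session

There is one attempt and no reset: what is moved stays moved. The work goes in short steps, Python scripts to look and compute and a tool call to move; the robot and the scene stay as the last step left them, time stands still between calls to the robot, and variables do not carry over. Pictures are saved under pics/ and viewed, at most 10 in all, crops included, and the job is handed in when it is done.

Besides the shell and the picture viewer there is one more tool, called after "Request:" in YAML: its name, and indented under it one key for each argument. send_rows: Moves the arm, as the interface text tells. Its arguments: {"type":"object","properties":{"steps":{"type":"array","items":{"type":"object","properties":{"dx":{"type":"number"},"dy":{"type":"number"},"dz":{"type":"number"},"wx":{"type":"number"},"wy":{"type":"number"},"wz":{"type":"number"},"jaw":{"type":"number"}}}}},"required":["steps"]}

```bash
mkdir -p pics; ls
cat > h.py <<'E'
import numpy as np, cv2
from bench import *
def cap(n,f=None):
    im,d=capture(n)
    if f: cv2.imwrite('pics/'+f,im[:,:,::-1])
    c=get_calibration(n); return im,d,np.array(c['mtx']),np.array(c['cam_to_world'])
def w(T,p): return T[:3,:3]@np.array(p)+T[:3,3]
def cloud(d,K,T):
    v,u=np.mgrid[:d.shape[0],:d.shape[1]]
    P=np.stack([(u-K[0,2])/K[0,0]*d,(v-K[1,2])/K[1,1]*d,d],-1)
    Q=P@T[:3,:3].T+T[:3,3]; Q[d<=0]=np.nan; return Q
E
python3 - <<'E'
from h import *
o=get_obs(); print(o['clock'],o['position'],np.round(o['tcp_rot'],3).tolist())
for n in ['scene','side']:
    im,d,K,T=cap(n,n+'0.png'); print(n,T.round(2).tolist(),K.round(1).tolist())
    for q in ['rack','low_end','slide_end','slide_face','push_plate','book_ochre','ochre_top','book_blue','book_grey']:
        print(q,[(round(r['p'],2),w(T,r['position']).round().tolist()) for r in look_for(n,q)[:3]])
E
```

```text
pics
0.0 [167.52710259 523.53518126 230.79051291] [[-0.952, 0.305, -0.0], [0.305, 0.952, -0.001], [0.0, -0.001, -1.0]]
scene [[0.66, 0.59, -0.47, 1120.03], [0.75, -0.5, 0.42, -527.19], [0.01, -0.63, -0.77, 1039.98], [0.0, 0.0, 0.0, 1.0]] [[509.5, 0.0, 284.2], [0.0, 509.5, 203.6], [0.0, 0.0, 1.0]]
rack [(0.82, [609.0, 94.0, 18.0]), (0.18, [665.0, 351.0, 72.0])]
low_end [(0.88, [600.0, 98.0, 17.0])]
slide_end [(0.88, [601.0, 129.0, 86.0])]
slide_face [(0.97, [598.0, 122.0, 89.0])]
push_plate [(0.69, [600.0, 128.0, 88.0])]
book_ochre [(0.92, [337.0, 179.0, 32.0]), (0.68, [549.0, -105.0, 87.0]), (0.59, [361.0, -154.0, 23.0])]
ochre_top [(0.82, [341.0, 177.0, 32.0]), (0.68, [356.0, -155.0, 18.0]), (0.67, [549.0, -101.0, 90.0])]
book_blue [(0.98, [603.0, 58.0, 158.0]), (0.93, [352.0, -314.0, 104.0]), (0.88, [632.0, -312.0, 118.0])]
book_grey [(0.57, [565.0, 15.0, 115.0])]
side [[0.99, -0.09, 0.1, 425.65], [-0.14, -0.75, 0.65, -859.58], [0.01, -0.66, -0.75, 1082.32], [0.0, 0.0, 0.0, 1.0]] [[484.8, 0.0, 279.8], [0.0, 484.8, 207.2], [0.0, 0.0, 1.0]]
rack [(0.94, [542.0, -124.0, 24.0]), (0.29, [752.0, 155.0, 54.0])]
low_end [(0.59, [539.0, -123.0, 20.0])]
slide_end [(0.82, [575.0, 167.0, 106.0])]
slide_face [(0.8, [574.0, 167.0, 102.0])]
push_plate [(0.66, [571.0, 170.0, 101.0])]
book_ochre [(0.98, [535.0, -120.0, 94.0]), (0.81, [330.0, 172.0, 33.0]), (0.69, [353.0, -155.0, 21.0])]
ochre_top [(0.89, [327.0, 167.0, 33.0]), (0.86, [536.0, -121.0, 100.0]), (0.78, [357.0, -154.0, 28.0])]
book_blue [(0.97, [342.0, -328.0, 126.0]), (0.7, [609.0, -320.0, 107.0]), (0.66, [575.0, 58.0, 170.0])]
book_grey [(0.81, [552.0, 13.0, 114.0]), (0.7, [780.0, 11.0, 21.0])]
```

View pics/scene0.png

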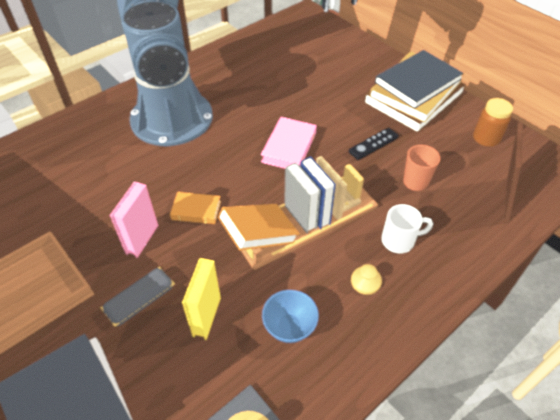

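View pics/side0.png

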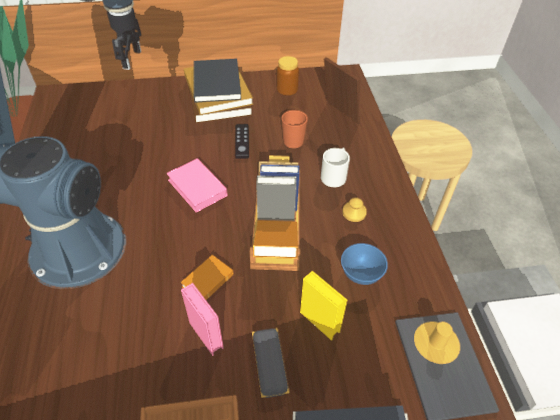

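The scene view shows the rack around (300,215), with the ochre book leaning at (260,225), grey and blue at (300,195) and (318,185), and the brass plate at (352,182). A yellow book at (203,298) and a pink one at (135,218) flank the approach on the -y side. The flat orange book at (195,207) is the smaller look-alike. Next I'll measure the geometry.

Run:
```python
from h import *
Qs=[];Cs=[]
for n in ['scene','side']:
    im,d,K,T=cap(n); Q=cloud(d,K,T); Qs.append(Q.reshape(-1,3)); Cs.append(im.reshape(-1,3))
    P=Q.reshape(-1,3); m=(P[:,0]>250)&(P[:,0]<500)&(P[:,1]>-50)&(P[:,1]<60)&(abs(P[:,2])<10); print(n,'table z',np.median(P[m,2]))
np.savez('c.npz',P=np.r_[Qs[0],Qs[1]],C=np.r_[Cs[0],Cs[1]],s=np.r_[np.zeros(len(Qs[0])),np.ones(len(Qs[0]))])
P=np.r_[Qs[0],Qs[1]];C=np.r_[Cs[0],Cs[1]]
# top-down map, max height colour
S=2;x0,x1,y0,y1=250,750,-450,280
im=np.zeros(((y1-y0)//1,(x1-x0),3),np.uint8)
m=(P[:,0]>x0)&(P[:,0]<x1-1)&(P[:,1]>y0)&(P[:,1]<y1-1)
p=P[m];c=C[m];o=np.argsort(p[:,2]);p=p[o];c=c[o]
for q,k in zip(p,c): 
    r,cc=int(y1-q[1])-1,int(q[0]-x0); im[max(r-1,0):r+1,max(cc-1,0):cc+1]=k[::-1]
for y in range(-400,280,100): cv2.putText(im,str(y),(0,y1-y),0,.4,(255,255,255)); cv2.line(im,(0,y1-y),(500,y1-y),(90,90,90))
for x in range(300,750,100): cv2.putText(im,str(x),(x-x0,10),0,.4,(255,255,255)); cv2.line(im,(x-x0,0),(x-x0,730),(90,90,90))
cv2.imwrite('pics/top.png',cv2.resize(im[:,:],(411,600),interpolation=cv2.INTER_AREA))
def st(n,x,y,z):
    for s in (0,1):
        P=Qs[s]; m=(P[:,0]>x[0])&(P[:,0]<x[1])&(P[:,1]>y[0])&(P[:,1]<y[1])&(P[:,2]>z[0])&(P[:,2]<z[1]); p=P[m]
        if len(p)>9: print(n,s,len(p),'min',np.percentile(p,2,0).round(),'max',np.percentile(p,98,0).round(),'med',np.median(p,0).round())
st('yellow',(540,720),(-400,-230),(20,300)); st('pink',(280,450),(-400,-240),(20,300))
st('small',(300,440),(-230,-80),(8,100)); st('ochre',(480,620),(-230,-20),(75,140)); st('bookstop',(480,660),(-20,80),(155,200))
st('slidetop',(480,660),(60,130),(135,170)); st('plate',(480,680),(110,240),(80,112)); st('floor',(480,660),(-200,240),(14,22))
```

```text
scene table z -0.9810887805756465
side table z 0.20839484081113824
yellow 0 1831 min [ 585. -356.   25.] max [ 658. -260.  155.] med [ 631. -314.  128.]
yellow 1 1827 min [ 574. -358.   24.] max [ 655. -269.  156.] med [ 612. -319.  118.]
pink 0 1966 min [ 314. -356.   24.] max [ 377. -256.  154.] med [ 352. -311.  111.]
pink 1 1405 min [ 303. -359.   24.] max [ 375. -265.  157.] med [ 341. -326.  136.]
small 0 1108 min [ 306. -208.    9.] max [409. -98.  25.] med [ 355. -153.   21.]
small 1 1051 min [ 306. -204.   11.] max [406. -98.  26.] med [ 355. -152.   22.]
ochre 0 1723 min [ 483. -170.   76.] max [589. -66. 123.] med [ 542. -127.   99.]
ochre 1 1167 min [ 483. -172.   77.] max [585. -67. 124.] med [ 532. -141.  104.]
bookstop 0 1056 min [505.  11. 156.] max [616.  78. 173.] med [564.  46. 164.]
bookstop 1 841 min [504.   8. 156.] max [612.  77. 174.] med [559.  43. 166.]
slidetop 0 560 min [518.  61. 136.] max [623. 119. 170.] med [572.  96. 149.]
slidetop 1 237 min [516.  61. 144.] max [619. 120. 170.] med [562.  83. 155.]
plate 0 225 min [555. 169.  81.] max [613. 190. 106.] med [586. 177. 100.]
plate 1 127 min [552. 165.  92.] max [608. 190. 108.] med [581. 177. 101.]
floor 0 1377 min [ 506. -145.   14.] max [645. 212.  21.] med [605.  16.  17.]
floor 1 465 min [ 482. -150.   14.] max [644. 196.  22.] med [551.   5.  18.]
```

View pics/top.png

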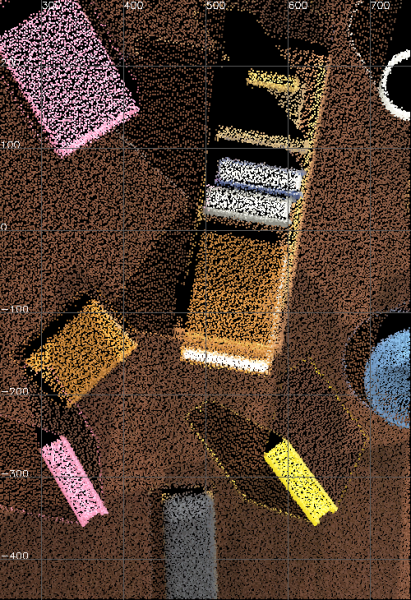

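The top-down map shows the rack yawed about -10° and the ochre foot roughly 10 mm short of grey. The way in from -y is free between yellow (x>574) and pink (x<377). Next I'll fit the rack frame.

Run:
```python
from h import *
D=np.load('c.npz');P=D['P'];s=D['s'];C=D['C'].astype(int)
def sel(x,y,z,P=P): return (P[:,0]>x[0])&(P[:,0]<x[1])&(P[:,1]>y[0])&(P[:,1]<y[1])&(P[:,2]>z[0])&(P[:,2]<z[1])
for k in (0,1):
    Q=P[s==k]
    # ochre upper face plane
    p=Q[sel((490,590),(-140,-25),(60,128),Q)]
    for _ in range(6):
        c=p.mean(0); n=np.linalg.svd(p-c,full_matrices=False)[2][2]; n*=np.sign(n[2]); r=(p-c)@n; p=p[abs(r)<max(3,1.5*r.std())]
    print(k,'ochre n',n.round(3),'lean',np.degrees(np.arccos(n[2])).round(1),'yaw',np.degrees(np.arctan2(-n[0],n[1])).round(2),'c',c.round(1),len(p))
    for nm,b in dict(grey=((480,640),(0,80),(158,168.5)),blue=((480,640),(20,90),(169.5,177)),slide=((500,650),(95,130),(142,153)),plate=((540,630),(150,200),(97,110))).items():
        p=Q[sel(*b,Q)]
        if len(p)<20: continue
        r=cv2.minAreaRect(p[:,:2].astype(np.float32)); print('  ',nm,np.round(r[0],1),np.round(r[1],1),round(r[2],1),'z',np.median(p[:,2]).round(1))
yaw=np.radians(-10)
```

```text
0 ochre n [0.083 0.463 0.882] lean 28.1 yaw -10.15 c [539.8 -90.   88.5] 1179
   grey [560.   45.7] [ 67.4 116. ] 81.0 z 163.0
   blue [567.7  64.1] [ 32.  104.8] 80.9 z 171.1
   slide [570.3 110.3] [ 17.5 111.2] 80.0 z 146.7
   plate [583.9 180.2] [18.6 61. ] 80.5 z 102.1
1 ochre n [0.08  0.466 0.881] lean 28.2 yaw -9.75 c [537.8 -90.3  89.3] 690
   grey [557.7  44.3] [ 70.1 111. ] 80.7 z 163.6
   blue [558.2  58.2] [117.8  52.4] 0.6 z 171.6
   slide [567.3 109.1] [ 17.6 108.7] 81.7 z 148.9
   plate [579.9 177.6] [25.2 57.4] 76.9 z 102.4
```

```bash
cat >> h.py <<'E'
from scipy.spatial.transform import Rotation as Ro
O=np.array([553.7,24.0,0]); ps=np.radians(-9.8); u=np.array([-np.sin(ps),np.cos(ps),0]); e=np.array([np.cos(ps),np.sin(ps),0]); Z=np.array([0,0,1.])
def rk(x,y,z): return O+e*x+u*y+Z*z
def inr(p): p=np.array(p)-O; return np.stack([p@e,p@u,p@Z],-1)
def Rl(lean): # tool orientation for book leaning lean deg toward -y
    a=np.radians(lean); n=u*np.cos(a)+Z*np.sin(a); z=u*np.sin(a)-Z*np.cos(a); return np.c_[-e,n,z]
def move(p,R,o=None):
    o=o or get_obs(); p0=np.array(o['position']); R0=np.array(o['tcp_rot'])
    d=R0.T@(np.array(p)-p0); w_=Ro.from_matrix(R0.T@R).as_rotvec(degrees=True)
    print('d',d.round(1),'w',w_.round(2)); return d,w_
E
python3 - <<'E'
from h import *
move([480,-230,300],Rl(0))
D=np.load('c.npz');P=D['P'];q=inr(P);C=D['C'].astype(int)
m=(abs(q[:,0])<90)&(q[:,1]>-190)&(q[:,1]<-40)&(q[:,2]>80)
print('ochre x range',np.percentile(q[m,0],[1,99]), 'y',np.percentile(q[m,1],[.5]),'z',np.percentile(q[m,2],99.5))
m=(abs(q[:,0])<45)&(q[:,1]>-20)&(q[:,1]<70)&(q[:,2]>159)&(q[:,2]<168); print('grey y',np.percentile(q[m,1],[1,99]))
m=(abs(q[:,0])<45)&(q[:,1]>-20)&(q[:,1]<70)&(q[:,2]>169)&(q[:,2]<178); print('blue y',np.percentile(q[m,1],[1,99]))
m=(abs(q[:,0])<50)&(q[:,1]>60)&(q[:,1]<120)&(q[:,2]>140)&(q[:,2]<155); print('slide y',np.percentile(q[m,1],[1,99]))
E
```

```text
d [-527.3 -622.7  -68.7] w [-0.   -0.   -7.95]
ochre x range [-50.95348804  58.12054671] y [-189.6973295] z 125.54785407030202
grey y [-11.97192641  54.72000255]
blue y [14.04597706 56.90675646]
slide y [79.23632497 94.80098663]
```

Request:
send_rows:
  steps:
    - {"dx":-30,"dy":-35,"dz":-60,"wz":-8,"jaw":1}
    - {"dx":-527,"dy":-623,"dz":-69,"wz":-8,"jaw":1}
    - {"dx":-527,"dy":-623,"dz":-69,"wz":-8,"jaw":1}
    - {"dx":-527,"dy":-623,"dz":-69,"wz":-8,"jaw":1}
    - {"dx":-527,"dy":-623,"dz":-69,"wz":-8,"jaw":1}
    - {"dx":-527,"dy":-623,"dz":-69,"wz":-8,"jaw":1}
    - {"dx":-527,"dy":-623,"dz":-69,"wz":-8,"jaw":1}
    - {"dx":-527,"dy":-623,"dz":-69,"wz":-8,"jaw":1}
    - {"dx":-527,"dy":-623,"dz":-69,"wz":-8,"jaw":1}
    - {"dx":-527,"dy":-623,"dz":-69,"wz":-8,"jaw":1}
    - {"dx":-527,"dy":-623,"dz":-69,"wz":-8,"jaw":1}
    - {"dx":-527,"dy":-623,"dz":-69,"wz":-8,"jaw":1}
    - {"dx":-527,"dy":-623,"dz":-69,"wz":-8,"jaw":1}
    - {"dx":-527,"dy":-623,"dz":-69,"wz":-8,"jaw":1}
    - {"dx":-527,"dy":-623,"dz":-69,"wz":-8,"jaw":1}
    - {"dx":-527,"dy":-623,"dz":-69,"wz":-8,"jaw":1}
    - {"dx":-527,"dy":-623,"dz":-69,"wz":-8,"jaw":1}
    - {"dx":-527,"dy":-623,"dz":-69,"wz":-8,"jaw":1}
    - {"dx":-527,"dy":-623,"dz":-69,"wz":-8,"jaw":1}
    - {"dx":-527,"dy":-623,"dz":-69,"wz":-8,"jaw":1}

```text
invalid input
```

Request:
send_rows:
  steps:
    - {"dx":-30,"dy":-35,"dz":-40,"wx":0,"wy":0,"wz":-8,"jaw":1}
    - {"dx":-60,"dy":-70,"dz":-69,"wx":0,"wy":0,"wz":-8,"jaw":1}

```text
clock: 1.27
position: [192.8, 462.7, 281.7]
tcp_rot: [[-0.987, 0.161, -0.001], [0.161, 0.987, -0.002], [0.001, -0.003, -1.0]]
wrist_force: [2.0, 0.6, 1.3]
finger_gap: 85.1
grip_force: 0.0
```

Request:
send_rows:
  steps:
    - {"dx":-395,"dy":-638,"dz":-18,"wx":0,"wy":0,"wz":0,"jaw":1}
    - {"dx":-395,"dy":-638,"dz":-18,"wx":0,"wy":0,"wz":0,"jaw":1}
    - {"dx":-395,"dy":-638,"dz":-18,"wx":0,"wy":0,"wz":0,"jaw":1}
    - {"dx":-395,"dy":-638,"dz":-18,"wx":0,"wy":0,"wz":0,"jaw":1}
    - {"dx":-395,"dy":-638,"dz":-18,"wx":0,"wy":0,"wz":0,"jaw":1}
    - {"dx":-395,"dy":-638,"dz":-18,"wx":0,"wy":0,"wz":0,"jaw":1}
    - {"dx":-395,"dy":-638,"dz":-18,"wx":0,"wy":0,"wz":0,"jaw":1}
    - {"dx":-395,"dy":-638,"dz":-18,"wx":0,"wy":0,"wz":0,"jaw":1}
    - {"dx":-395,"dy":-638,"dz":-18,"wx":0,"wy":0,"wz":0,"jaw":1}
    - {"dx":-395,"dy":-638,"dz":-18,"wx":0,"wy":0,"wz":0,"jaw":1}
    - {"dx":-395,"dy":-638,"dz":-18,"wx":0,"wy":0,"wz":0,"jaw":1}
    - {"dx":-395,"dy":-638,"dz":-18,"wx":0,"wy":0,"wz":0,"jaw":1}
    - {"dx":-395,"dy":-638,"dz":-18,"wx":0,"wy":0,"wz":0,"jaw":1}
    - {"dx":-395,"dy":-638,"dz":-18,"wx":0,"wy":0,"wz":0,"jaw":1}
    - {"dx":-395,"dy":-638,"dz":-18,"wx":0,"wy":0,"wz":0,"jaw":1}
    - {"dx":-395,"dy":-638,"dz":-18,"wx":0,"wy":0,"wz":0,"jaw":1}
    - {"dx":-395,"dy":-638,"dz":-18,"wx":0,"wy":0,"wz":0,"jaw":1}
    - {"dx":-395,"dy":-638,"dz":-18,"wx":0,"wy":0,"wz":0,"jaw":1}

```text
clock: 2.77
position: [474.5, -234.2, 300.2]
tcp_rot: [[-0.985, 0.17, 0.0], [0.17, 0.985, -0.0], [-0.0, -0.0, -1.0]]
wrist_force: [0.2, 0.4, 0.6]
finger_gap: 85.3
grip_force: 0.0
```

Request:
send_rows:
  steps:
    - {"dx":-38,"dy":26,"dz":50,"wx":-62,"wy":0,"wz":0,"jaw":1}
    - {"dx":-38,"dy":26,"dz":50,"wx":-62,"wy":0,"wz":0,"jaw":1}
    - {"dx":-38,"dy":26,"dz":50,"wx":-62,"wy":0,"wz":0,"jaw":1}
    - {"dx":-38,"dy":26,"dz":50,"wx":-62,"wy":0,"wz":0,"jaw":1}
    - {"dx":-38,"dy":26,"dz":50,"wx":-62,"wy":0,"wz":0,"jaw":1}
    - {"dx":-38,"dy":26,"dz":50,"wx":-62,"wy":0,"wz":0,"jaw":1}
    - {"dx":-38,"dy":26,"dz":50,"wx":-62,"wy":0,"wz":0,"jaw":1}
    - {"dx":-38,"dy":26,"dz":50,"wx":-62,"wy":0,"wz":0,"jaw":1}
    - {"dx":-38,"dy":26,"dz":50,"wx":-62,"wy":0,"wz":0,"jaw":1}
    - {"dx":-38,"dy":26,"dz":50,"wx":-62,"wy":0,"wz":0,"jaw":1}
    - {"dx":-38,"dy":26,"dz":50,"wx":-62,"wy":0,"wz":0,"jaw":1}
    - {"dx":-38,"dy":26,"dz":50,"wx":-62,"wy":0,"wz":0,"jaw":1}

```text
clock: 3.77
position: [516.4, -212.7, 250.6]
tcp_rot: [[-0.986, 0.079, 0.149], [0.169, 0.466, 0.869], [-0.001, 0.881, -0.473]]
wrist_force: [-0.0, 0.6, 0.6]
finger_gap: 85.7
grip_force: 0.0
```

Run:
```python
from h import *
print(np.round(get_obs()['joints'],2))
im,d,K,T=cap('wrist','wr1.png')
print([(round(r['p'],2),inr(w(T,r['position'])).round().tolist()) for r in look_for('wrist','ochre_top')])
Q=cloud(d,K,T).reshape(-1,3);q=inr(Q);q=q[~np.isnan(q[:,0])]
m=(abs(q[:,0])<80)&(q[:,1]>-230)&(q[:,1]<-20)&(q[:,2]>60)&(q[:,2]<150); p=q[m]
print(len(p),np.percentile(p,[1,50,99],axis=0).round(1))
for y in range(-205,-30,10):
    a=p[abs(p[:,1]-y)<5]
    if len(a)>5: print(y,np.percentile(a[:,2],[5,50,95]).round(1),np.percentile(a[:,0],[2,98]).round(1))
move(rk(3.6,-242,136),Rl(62))
```

```text
[-0.82  0.66  1.47  0.8   1.77 -2.38]
[(0.88, [1.0, -176.0, 103.0]), (0.73, [-190.0, 87.0, 31.0]), (0.61, [-140.0, -192.0, 21.0]), (0.2, [164.0, 151.0, 59.0])]
9500 [[ -61.1 -195.6   61.8]
 [  -7.5 -179.8  104.3]
 [  54.8  -66.5  123.8]]
-195 [ 96.3  97.7 100.6] [-51.7  53.3]
-185 [ 99.5 109.5 123.4] [-51.1  51. ]
-175 [110.  119.8 123.4] [-52.2  53.2]
-165 [ 85.2 115.3 118. ] [-54.3  54.4]
-155 [ 63.2 108.8 112.5] [-64.3  52.5]
-145 [ 67.4 104.4 107.3] [-64.1  53.8]
-135 [ 83.3  99.3 102.1] [-52.1  53.9]
-125 [79.  93.9 96.7] [-52.1  54.7]
-115 [73.9 88.6 91.3] [-52.1  54. ]
-105 [79.  83.4 85.9] [-52.1  54.1]
-95 [75.5 78.  80.6] [-52.   54.4]
-85 [69.9 72.7 75.2] [-52.  54.]
-75 [64.9 67.3 69.8] [-51.9  54.4]
-65 [60.3 62.4 64.6] [-51.3  53.5]
d [ 1.000e-01 -1.027e+02  5.200e+01] w [-0.18 -0.04  0.13]
```

View pics/wr1.png

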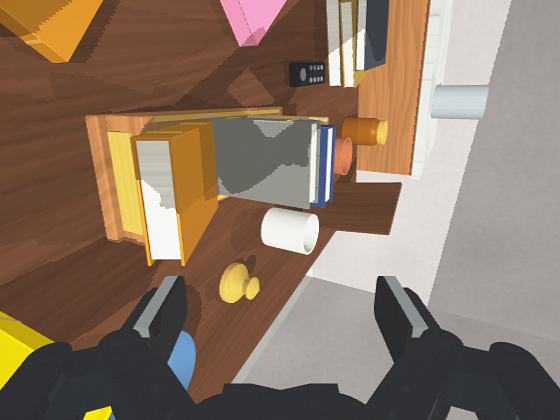

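The wrist view shows the ochre top end at about (160,200), with grey and blue behind it at (265,165) and (322,165). The top-end centre is at rack (1,-189,110), 5 mm further in than I assumed. I'll approach along the book's axis and grip.

Request:
send_rows:
  steps:
    - {"dx":3,"dy":-40,"dz":20,"wx":0,"wy":0,"wz":0,"jaw":1}
    - {"dx":3,"dy":-75,"dz":35,"wx":0,"wy":0,"wz":0,"jaw":1}
    - {"dx":3,"dy":-100,"dz":51,"wx":0,"wy":0,"wz":0,"jaw":1}
    - {"dx":3,"dy":-100.5,"dz":51,"wx":0,"wy":0,"wz":0,"jaw":1}
    - {"dx":3,"dy":-100.5,"dz":71,"wx":0,"wy":0,"wz":0,"jaw":1}
    - {"dx":3,"dy":-100.5,"dz":91,"wx":0,"wy":0,"wz":0,"jaw":1}
    - {"dx":3,"dy":-100.5,"dz":111,"wx":0,"wy":0,"wz":0,"jaw":1}
    - {"dx":3,"dy":-100.5,"dz":131,"wx":0,"wy":0,"wz":0,"jaw":1}
    - {"dx":3,"dy":-100.5,"dz":141,"wx":0,"wy":0,"wz":0,"jaw":1}
    - {"dx":3,"dy":-100.5,"dz":141,"wx":0,"wy":0,"wz":0,"jaw":1}

```text
clock: 4.7
position: [526.6, -134.7, 96.3]
tcp_rot: [[-0.986, 0.078, 0.148], [0.167, 0.463, 0.87], [-0.001, 0.883, -0.47]]
wrist_force: [0.5, 1.3, -0.3]
finger_gap: 85.4
grip_force: 0.0
```

Run:
```python
from h import *
o=get_obs(); print(inr(o['position']),o['wrist_force'])
move(rk(1,-162.5,96),Rl(62))
cap('wrist','wr2.png')
```

```text
[   0.31315256 -160.97639394   96.28806429] [ 0.51661586  1.31767515 -0.25284773]
d [-0.7 -1.  -1.2] w [-0.03 -0.14  0.11]
```

View pics/wr2.png

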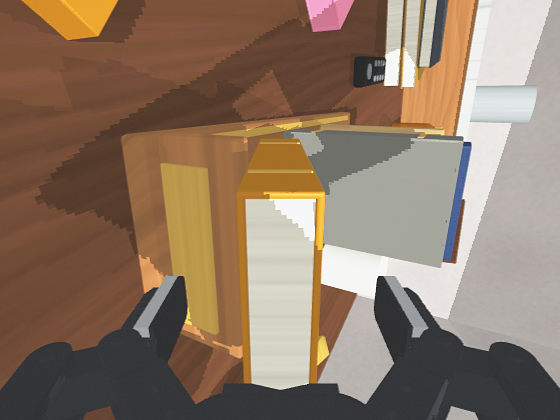

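The book's end is centred between the fingers at column 280. Closing.

Request:
send_rows:
  steps:
    - {"dx":0,"dy":0,"dz":0,"wx":0,"wy":0,"wz":0,"jaw":0.6}
    - {"dx":0,"dy":0,"dz":0,"wx":0,"wy":0,"wz":0,"jaw":0.45}
    - {"dx":0,"dy":0,"dz":0,"wx":0,"wy":0,"wz":0,"jaw":0.3}
    - {"dx":0,"dy":0,"dz":0,"wx":0,"wy":0,"wz":0,"jaw":0.2}
    - {"dx":0,"dy":0,"dz":0,"wx":0,"wy":0,"wz":0,"jaw":0.2}
    - {"dx":0,"dy":0,"dz":0,"wx":0,"wy":0,"wz":0,"jaw":0.2}
    - {"dx":0,"dy":0,"dz":0,"wx":0,"wy":0,"wz":0,"jaw":0.2}
    - {"dx":0,"dy":0,"dz":0,"wx":0,"wy":0,"wz":0,"jaw":0.2}

```text
clock: 5.42
position: [526.4, -136.3, 95.8]
tcp_rot: [[-0.985, 0.079, 0.15], [0.17, 0.462, 0.87], [-0.001, 0.883, -0.469]]
wrist_force: [0.9, -0.5, 4.7]
finger_gap: 31.1
grip_force: 64.4
```

Run:
```python
from h import *
o=get_obs(); p0=np.array(o['position']); R0=np.array(o['tcp_rot']); x=inr(p0)[0]; print(inr(p0))
for l in [62,59,55,50,45,40,35,30,25,20,15,10,5,2,0]:
    a=np.radians(l); fz=28+16*np.sin(a); p=rk(x,-50-135*np.sin(a),fz+135*np.cos(a)); d=R0.T@(p-p0); wv=Ro.from_matrix(R0.T@Rl(l)).as_rotvec(degrees=True); print(l,d.round(1),wv.round(1))
```

```text
[   0.41394198 -162.58125155   95.83070302]
62 [ -0.    5.4 -10.4] [ 0. -0.  0.]
59 [ -0.   12.1 -10. ] [ 3. -0.  0.]
55 [-0.  21.  -8.9] [ 7. -0.  0.]
50 [-0.  31.9 -6.5] [12. -0.  0.]
45 [-0.  42.4 -3.1] [17. -0.  0.]
40 [-0.  52.6  1.3] [22.   0.   0.1]
35 [-0.1 62.3  6.7] [27.   0.   0.1]
30 [-0.1 71.6 13.1] [32.   0.   0.1]
25 [-0.1 80.2 20.3] [37.   0.   0.1]
20 [-0.1 88.1 28.4] [42.  0.  0.]
15 [-0.1 95.3 37.3] [47.  0.  0.]
10 [-1.000e-01  1.018e+02  4.690e+01] [52.  0.  0.]
5 [-1.000e-01  1.074e+02  5.710e+01] [57.  0.  0.]
2 [-1.000e-01  1.103e+02  6.360e+01] [60.  0.  0.]
0 [-1.000e-01  1.121e+02  6.800e+01] [62.  0.  0.]
```

Request:
send_rows:
  steps:
    - {"dx":0,"dy":5,"dz":-5,"wx":0,"wy":0,"wz":0,"jaw":0.2}
    - {"dx":0,"dy":12,"dz":-10,"wx":3,"wy":0,"wz":0,"jaw":0.2}
    - {"dx":0,"dy":21,"dz":-9,"wx":7,"wy":0,"wz":0,"jaw":0.2}
    - {"dx":0,"dy":32,"dz":-6.5,"wx":12,"wy":0,"wz":0,"jaw":0.2}
    - {"dx":0,"dy":42.5,"dz":-3,"wx":17,"wy":0,"wz":0,"jaw":0.2}
    - {"dx":0,"dy":52.5,"dz":1.5,"wx":22,"wy":0,"wz":0,"jaw":0.2}
    - {"dx":0,"dy":62.5,"dz":6.5,"wx":27,"wy":0,"wz":0,"jaw":0.2}
    - {"dx":0,"dy":71.5,"dz":13,"wx":32,"wy":0,"wz":0,"jaw":0.2}
    - {"dx":0,"dy":80,"dz":20.5,"wx":37,"wy":0,"wz":0,"jaw":0.2}
    - {"dx":0,"dy":88,"dz":28.5,"wx":42,"wy":0,"wz":0,"jaw":0.2}
    - {"dx":0,"dy":95.5,"dz":37.5,"wx":47,"wy":0,"wz":0,"jaw":0.2}
    - {"dx":0,"dy":102,"dz":47,"wx":52,"wy":0,"wz":0,"jaw":0.2}
    - {"dx":0,"dy":107.5,"dz":57,"wx":57,"wy":0,"wz":0,"jaw":0.2}
    - {"dx":0,"dy":110.5,"dz":63.5,"wx":60,"wy":0,"wz":0,"jaw":0.2}
    - {"dx":0,"dy":112,"dz":68,"wx":62,"wy":0,"wz":0,"jaw":0.2}
    - {"dx":0,"dy":112,"dz":68,"wx":62,"wy":0,"wz":0,"jaw":0.2}
    - {"dx":0,"dy":112,"dz":68,"wx":62,"wy":0,"wz":0,"jaw":0.2}

```text
clock: 6.83
position: [545.0, -24.8, 162.1]
tcp_rot: [[-0.986, 0.168, -0.0], [0.168, 0.986, 0.001], [0.001, 0.001, -1.0]]
wrist_force: [0.1, -0.3, -3.4]
finger_gap: 31.0
grip_force: 63.5
```

Run:
```python
from h import *
o=get_obs(); print(inr(o['position']),o['finger_gap'],o['grip_force'],o['wrist_force'])
for n in ['side','scene']:
    im,d,K,T=cap(n,n+'2.png'); q=inr(cloud(d,K,T).reshape(-1,3)); C=im.reshape(-1,3).astype(int); ok=~np.isnan(q[:,0]); q=q[ok];C=C[ok]
    m=(abs(q[:,0])<60)&(q[:,1]>-120)&(q[:,1]<-15)&(q[:,2]>22)&(q[:,2]<185)&(C[:,0]>C[:,2]+50); p=q[m]; print(n,len(p))
    # -y face fit: y = a*z+b*x+c
    for lo in range(20,200,20):
        a=p[(p[:,2]>lo)&(p[:,2]<lo+20)]
        if len(a)>15: print(lo,np.percentile(a,[2,50,98],axis=0).round(1).tolist())
    for lo in (159,170):
        a=q[(abs(q[:,0])<50)&(q[:,1]>-25)&(q[:,1]<70)&(q[:,2]>lo)&(q[:,2]<lo+8)]
        if len(a)>15: print('books',lo,np.percentile(a[:,1],[2,98]))
```

```text
[ -0.22561776 -49.55431148 162.08734456] 30.960568755952227 63.47910761833191 [ 0.05225136 -0.27080059 -3.43918109]
side 1580
20 [[-55.7, -104.7, 22.2], [-1.0, -64.6, 31.3], [57.0, -40.5, 39.5]]
40 [[-50.2, -68.4, 40.2], [4.0, -65.2, 49.6], [55.7, -61.6, 59.4]]
60 [[-50.7, -68.9, 60.3], [1.2, -65.5, 70.3], [52.9, -61.6, 79.6]]
80 [[-52.1, -68.7, 80.5], [1.2, -65.7, 89.9], [54.3, -61.5, 99.7]]
100 [[-49.5, -69.3, 100.4], [3.5, -66.1, 110.6], [55.9, -62.6, 119.4]]
120 [[-51.0, -69.3, 120.7], [0.8, -66.1, 129.8], [54.6, -62.5, 139.8]]
140 [[-50.6, -70.0, 140.4], [0.7, -66.7, 150.6], [54.3, -63.0, 159.6]]
160 [[-52.6, -77.8, 160.9], [13.2, -66.9, 170.5], [56.2, -37.5, 179.4]]
180 [[-50.3, -70.2, 180.6], [21.8, -67.1, 182.7], [55.7, -35.8, 184.8]]
books 159 [-10.16151882  43.58688246]
books 170 [21.6817425  55.15473461]
scene 997
20 [[-52.1, -92.1, 22.3], [10.3, -63.6, 31.2], [58.7, -33.1, 39.8]]
40 [[-47.0, -65.3, 40.7], [13.0, -63.8, 49.5], [59.4, -34.6, 59.6]]
60 [[-47.3, -65.7, 60.2], [9.6, -64.1, 69.6], [58.9, -34.7, 79.3]]
80 [[-50.6, -65.8, 80.4], [14.2, -64.4, 90.2], [58.3, -34.6, 99.8]]
100 [[-49.8, -66.5, 100.5], [16.3, -64.8, 110.5], [58.4, -34.8, 119.7]]
120 [[-46.8, -66.4, 120.7], [13.4, -65.0, 129.8], [58.3, -34.0, 139.7]]
140 [[-27.3, -66.8, 140.7], [35.2, -65.2, 149.4], [58.3, -34.8, 159.7]]
160 [[-41.1, -79.0, 160.9], [36.5, -65.8, 172.0], [58.6, -35.1, 179.6]]
180 [[-43.7, -66.7, 180.9], [23.1, -65.4, 183.3], [56.9, -33.2, 185.0]]
books 159 [-8.66970685 54.07420104]
books 170 [-22.45004786  56.72372309]
```

View pics/scene2.png

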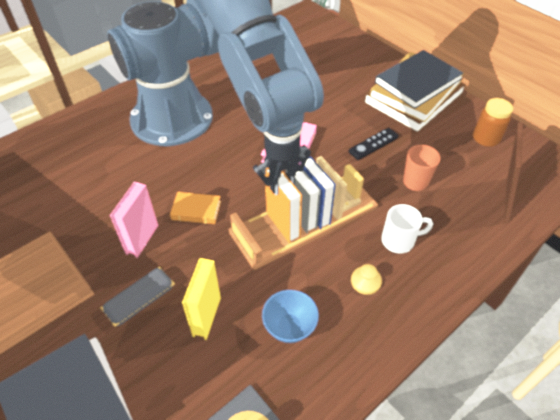

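The scene view shows the ochre book upright in the gripper at (282,205), clear of grey, with the low end empty at (243,240). It leans about 0.7°, so I'll trim that and lower it.

Request:
send_rows:
  steps:
    - {"dx":0,"dy":0,"dz":4,"wx":0.7,"wy":0,"wz":0,"jaw":0.2}
    - {"dx":0,"dy":0,"dz":7,"wx":0.7,"wy":0,"wz":0,"jaw":0.2}
    - {"dx":0,"dy":0,"dz":8,"wx":0.7,"wy":0,"wz":0,"jaw":0.2}
    - {"dx":0,"dy":0,"dz":8.5,"wx":0.7,"wy":0,"wz":0,"jaw":0.2}
    - {"dx":0,"dy":0,"dz":8.5,"wx":0.7,"wy":0,"wz":0,"jaw":0.2}

```text
clock: 7.35
position: [545.5, -25.8, 155.2]
tcp_rot: [[-0.985, 0.17, -0.001], [0.17, 0.985, -0.012], [-0.001, -0.012, -1.0]]
wrist_force: [-7.8, -0.3, 16.5]
finger_gap: 31.1
grip_force: 66.1
```

Request:
send_rows:
  steps:
    - {"dx":0,"dy":0,"dz":-1,"wx":0,"wy":0,"wz":0,"jaw":0.2}
    - {"dx":0,"dy":0,"dz":-1,"wx":0,"wy":0,"wz":0,"jaw":0.42}
    - {"dx":0,"dy":0,"dz":-1,"wx":0,"wy":0,"wz":0,"jaw":0.45}
    - {"dx":0,"dy":0,"dz":-1,"wx":0,"wy":0,"wz":0,"jaw":0.45}
    - {"dx":0,"dy":0,"dz":-1,"wx":0,"wy":0,"wz":0,"jaw":0.45}

```text
clock: 7.77
position: [545.3, -25.2, 154.5]
tcp_rot: [[-0.986, 0.17, -0.002], [0.17, 0.985, -0.012], [0.0, -0.012, -1.0]]
wrist_force: [-0.1, -0.2, -0.3]
finger_gap: 38.3
grip_force: 0.0
```

```bash
cat >> h.py <<'E'
def faces():
  for n in ['side','scene']:
    im,d,K,T=cap(n); q=inr(cloud(d,K,T).reshape(-1,3)); C=im.reshape(-1,3).astype(int); ok=~np.isnan(q[:,0]); q=q[ok];C=C[ok]
    m=(abs(q[:,0])<48)&(q[:,1]>-155)&(q[:,1]<-15)&(q[:,2]>72)&(q[:,2]<160)&(C[:,0]>C[:,2]+50)&(C[:,0]>C[:,1]+20); p=q[m]
    if len(p)<20: continue
    for _ in range(5):
        f=np.polyfit(p[:,2],p[:,1],1); r=p[:,1]-np.polyval(f,p[:,2]); p=p[abs(r)<4]
    print(n,len(p),'ochre -y face: slope deg %.2f, y@floor %.1f y@160 %.1f'%(np.degrees(np.arctan(f[0])),np.polyval(f,18),np.polyval(f,160)))
E
python3 - <<'E'
from h import *
o=get_obs(); print(inr(o['position']),o['finger_gap'],o['grip_force'],o['wrist_force'],o['clock']); faces()
E
```

```text
[ 1.04740884e-01 -4.98605786e+01  1.54524749e+02] 38.334056341914625 0.0 [-0.12467985 -0.16826441 -0.27957106] 7.7667
side 741 ochre -y face: slope deg 0.24, y@floor -67.4 y@160 -66.8
scene 394 ochre -y face: slope deg -0.01, y@floor -65.6 y@160 -65.6
```

Released, and the ochre stands upright. I'll retreat up and go round behind the push plate.

Request:
send_rows:
  steps:
    - {"dx":0,"dy":0,"dz":-8,"wx":0,"wy":0,"wz":0,"jaw":0.45}
    - {"dx":0,"dy":0,"dz":-20,"wx":0,"wy":0,"wz":0,"jaw":0.45}
    - {"dx":0,"dy":0,"dz":-40,"wx":0,"wy":0,"wz":0,"jaw":0.45}
    - {"dx":0,"dy":0,"dz":-70,"wx":0,"wy":0,"wz":0,"jaw":0.45}
    - {"dx":0,"dy":0,"dz":-90,"wx":0,"wy":0,"wz":0,"jaw":0.2}
    - {"dx":0,"dy":40,"dz":-100,"wx":-0.7,"wy":0,"wz":0,"jaw":0}
    - {"dx":0,"dy":80,"dz":-100,"wx":-0.7,"wy":0,"wz":0,"jaw":0}
    - {"dx":0,"dy":120,"dz":-100,"wx":-0.7,"wy":0,"wz":0,"jaw":0}
    - {"dx":0,"dy":160,"dz":-100,"wx":-0.7,"wy":0,"wz":0,"jaw":0}
    - {"dx":0,"dy":200,"dz":-100,"wx":-0.7,"wy":0,"wz":0,"jaw":0}
    - {"dx":0,"dy":240,"dz":-100,"wx":-0.7,"wy":0,"wz":0,"jaw":0}
    - {"dx":0,"dy":260,"dz":-100,"wx":-0.7,"wy":0,"wz":0,"jaw":0}
    - {"dx":0,"dy":260,"dz":-100,"wx":-0.7,"wy":0,"wz":0,"jaw":0}
    - {"dx":0,"dy":260,"dz":-100,"wx":-0.7,"wy":0,"wz":0,"jaw":0}

```text
clock: 9.03
position: [589.3, 233.2, 251.7]
tcp_rot: [[-0.986, 0.168, -0.0], [0.168, 0.986, -0.0], [0.0, -0.0, -1.0]]
wrist_force: [-0.9, -0.4, 0.2]
finger_gap: -0.1
grip_force: 0.0
```

Run:
```python
from h import *
o=get_obs(); print(inr(o['position']),o['finger_gap'],o['clock']); faces(); move(rk(0,208,74),Rl(0))
im,d,K,T=cap('wrist','wr3.png'); q=inr(cloud(d,K,T).reshape(-1,3)); q=q[~np.isnan(q[:,0])]
def st(n,lo,hi,y):
    a=q[(abs(q[:,0])<75)&(q[:,1]>y[0])&(q[:,1]<y[1])&(q[:,2]>lo)&(q[:,2]<hi)]
    if len(a)>10: print(n,len(a),np.percentile(a,[2,50,98],axis=0).round(1).tolist())
st('plate',96,110,(120,190)); st('slide',140,153,(60,110)); st('ochre',178,190,(-90,-10)); st('blue',169,177,(0,75)); st('grey',160,168,(-20,40))
```

```text
[ -0.48065429 212.17465595 251.65390951] -0.10341294332137838 9.0333
side 776 ochre -y face: slope deg 0.30, y@floor -67.6 y@160 -66.9
scene 488 ochre -y face: slope deg -0.07, y@floor -65.3 y@160 -65.5
d [-1.000e-01 -2.600e+00  1.778e+02] w [-0.01  0.    0.03]
plate 1151 [[-29.6, 151.6, 97.9], [-2.3, 159.7, 102.9], [27.9, 167.0, 104.5]]
slide 2835 [[-53.9, 80.0, 140.7], [-6.6, 88.3, 147.8], [51.0, 93.4, 149.3]]
blue 3014 [[-47.0, 26.5, 169.0], [-4.6, 40.0, 171.0], [52.8, 56.3, 173.5]]
grey 3275 [[-51.0, -7.5, 160.4], [8.5, 10.2, 162.1], [47.2, 38.0, 167.9]]
```

View pics/wr3.png

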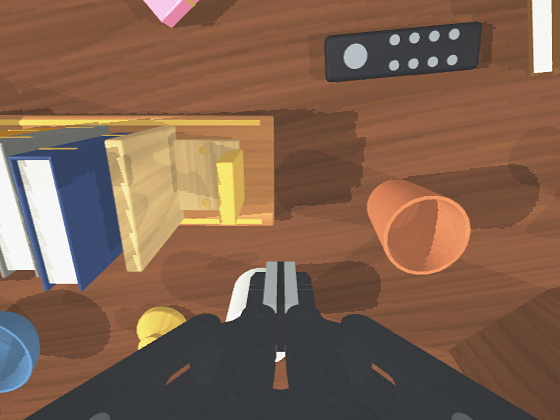

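The wrist view shows the plate at (230,188), the slide panel at (143,190), then blue and grey. The pot is at (420,230), and the mug is partly hidden behind the fingers at (240,300). I'll check that the descent column is clear.

Run:
```python
from h import *
q=inr(np.load('c.npz')['P']); q=q[~np.isnan(q[:,0])]
m=(abs(q[:,0])<110)&(q[:,1]>172)&(q[:,1]<330)&(q[:,2]>25)&(q[:,2]<250); p=q[m]; print(len(p), np.percentile(p,[0,50,100],axis=0).round() if len(p) else '')
for n in ['scene']:
    im,d,K,T=cap(n)
    for t in ('mug','pot'): print(t,[(round(r['p'],2),inr(w(T,r['position'])).round().tolist()) for r in look_for(n,t)[:2]])
```

```text
714 [[  8. 305.  25.]
 [ 50. 317.  69.]
 [ 82. 330. 104.]]
mug [(0.81, [176.0, 187.0, 52.0])]
pot [(0.95, [54.0, 340.0, 67.0])]
```

Request:
send_rows:
  steps:
    - {"dx":0,"dy":-3,"dz":35,"wx":0,"wy":0,"wz":0,"jaw":0}
    - {"dx":0,"dy":-3,"dz":70,"wx":0,"wy":0,"wz":0,"jaw":0}
    - {"dx":0,"dy":-3,"dz":105,"wx":0,"wy":0,"wz":0,"jaw":0}
    - {"dx":0,"dy":-3,"dz":140,"wx":0,"wy":0,"wz":0,"jaw":0}
    - {"dx":0,"dy":-3,"dz":165,"wx":0,"wy":0,"wz":0,"jaw":0}
    - {"dx":0,"dy":-3,"dz":178,"wx":0,"wy":0,"wz":0,"jaw":0}
    - {"dx":0,"dy":-3,"dz":178,"wx":0,"wy":0,"wz":0,"jaw":0}
    - {"dx":0,"dy":-8,"dz":178,"wx":0,"wy":0,"wz":0,"jaw":0}
    - {"dx":0,"dy":-12,"dz":178,"wx":0,"wy":0,"wz":0,"jaw":0}
    - {"dx":0,"dy":-16,"dz":178,"wx":0,"wy":0,"wz":0,"jaw":0}
    - {"dx":0,"dy":-19,"dz":178,"wx":0,"wy":0,"wz":0,"jaw":0}
    - {"dx":0,"dy":-21,"dz":178,"wx":0,"wy":0,"wz":0,"jaw":0}
    - {"dx":0,"dy":-23,"dz":178,"wx":0,"wy":0,"wz":0,"jaw":0}

```text
clock: 10.42
position: [585.9, 209.4, 74.2]
tcp_rot: [[-0.986, 0.17, 0.001], [0.17, 0.986, 0.0], [-0.001, 0.0, -1.0]]
wrist_force: [-0.0, 0.4, 0.2]
finger_gap: 0.1
grip_force: 0.0
```

Request:
send_rows:
  steps:
    - {"dx":0,"dy":-2,"dz":0,"wx":0,"wy":0,"wz":0,"jaw":0}
    - {"dx":0,"dy":-4,"dz":0,"wx":0,"wy":0,"wz":0,"jaw":0}
    - {"dx":0,"dy":-6,"dz":0,"wx":0,"wy":0,"wz":0,"jaw":0}
    - {"dx":0,"dy":-8,"dz":0,"wx":0,"wy":0,"wz":0,"jaw":0}
    - {"dx":0,"dy":-10,"dz":0,"wx":0,"wy":0,"wz":0,"jaw":0}
    - {"dx":0,"dy":-12,"dz":0,"wx":0,"wy":0,"wz":0,"jaw":0}
    - {"dx":0,"dy":-14,"dz":0,"wx":0,"wy":0,"wz":0,"jaw":0}
    - {"dx":0,"dy":-16,"dz":0,"wx":0,"wy":0,"wz":0,"jaw":0}
    - {"dx":0,"dy":-18,"dz":0,"wx":0,"wy":0,"wz":0,"jaw":0}
    - {"dx":0,"dy":-20,"dz":0,"wx":0,"wy":0,"wz":0,"jaw":0}
    - {"dx":0,"dy":-22,"dz":0,"wx":0,"wy":0,"wz":0,"jaw":0}
    - {"dx":0,"dy":-24,"dz":0,"wx":0,"wy":0,"wz":0,"jaw":0}
    - {"dx":0,"dy":-26,"dz":0,"wx":0,"wy":0,"wz":0,"jaw":0}
    - {"dx":0,"dy":-28,"dz":0,"wx":0,"wy":0,"wz":0,"jaw":0}
    - {"dx":0,"dy":-30,"dz":0,"wx":0,"wy":0,"wz":0,"jaw":0}
    - {"dx":0,"dy":-32,"dz":0,"wx":0,"wy":0,"wz":0,"jaw":0}
    - {"dx":0,"dy":-34,"dz":0,"wx":0,"wy":0,"wz":0,"jaw":0}
    - {"dx":0,"dy":-36,"dz":0,"wx":0,"wy":0,"wz":0,"jaw":0}
    - {"dx":0,"dy":-38,"dz":0,"wx":0,"wy":0,"wz":0,"jaw":0}
    - {"dx":0,"dy":-40,"dz":0,"wx":0,"wy":0,"wz":0,"jaw":0}

```text
clock: 12.08
position: [578.8, 170.4, 73.6]
tcp_rot: [[-0.986, 0.169, 0.0], [0.169, 0.986, 0.0], [-0.0, 0.0, -1.0]]
wrist_force: [-0.7, 5.2, 1.1]
finger_gap: -0.2
grip_force: 2.6
```

```bash
cat >> h.py <<'E'
def tops():
  o=get_obs(); print(inr(o['position']).round(1),o['wrist_force'].round(1) if hasattr(o['wrist_force'],'round') else o['wrist_force'],o['clock'])
  for n in ('scene','side'):
    im,d,K,T=cap(n); q=inr(cloud(d,K,T).reshape(-1,3)); q=q[~np.isnan(q[:,0])]
    for nm,lo,hi in (('plate',98,108),('slide',143,152.5),('grey',160,169),('blue',169.5,177),('ochre',179,190)):
        a=q[(abs(q[:,0])<(24 if nm=='plate' else 45))&(q[:,1]>-160)&(q[:,1]<175)&(q[:,2]>lo)&(q[:,2]<hi)]
        if len(a)>10: print(n,nm,len(a),'y',np.percentile(a[:,1],[5,25,50,75,95]).round(0))
E
python3 -c "
from h import *
tops(); faces()"
```

```text
[-1.000e-01  1.485e+02  7.360e+01] [-0.7  5.2  1.1] 12.0833
scene plate 127 y [-66. 118. 122. 131. 148.]
scene slide 169 y [-66. -65. -13. 105. 157.]
scene grey 741 y [-65.  -2.  16.  36. 109.]
scene blue 345 y [-66. -48.  19.  45. 151.]
scene ochre 258 y [-66. -57. -42. -34. 127.]
side plate 108 y [-69. -66. 119. 125. 131.]
side slide 99 y [-70. -68. -67. -65. 133.]
side grey 515 y [-68. -14.   4.  17.  92.]
side blue 320 y [-68. -40.  23.  40. 107.]
side ochre 296 y [-69. -61. -47. -38. 125.]
side 785 ochre -y face: slope deg 0.01, y@floor -67.1 y@160 -67.1
scene 496 ochre -y face: slope deg -0.03, y@floor -65.4 y@160 -65.5
```

The push takes a steady 5 N and the ochre is still upright. Continuing.

Request:
send_rows:
  steps:
    - {"dx":0,"dy":-2,"dz":0,"wx":0,"wy":0,"wz":0,"jaw":0}
    - {"dx":0,"dy":-4,"dz":0,"wx":0,"wy":0,"wz":0,"jaw":0}
    - {"dx":0,"dy":-6,"dz":0,"wx":0,"wy":0,"wz":0,"jaw":0}
    - {"dx":0,"dy":-8,"dz":0,"wx":0,"wy":0,"wz":0,"jaw":0}
    - {"dx":0,"dy":-10,"dz":0,"wx":0,"wy":0,"wz":0,"jaw":0}
    - {"dx":0,"dy":-12,"dz":0,"wx":0,"wy":0,"wz":0,"jaw":0}
    - {"dx":0,"dy":-14,"dz":0,"wx":0,"wy":0,"wz":0,"jaw":0}
    - {"dx":0,"dy":-16,"dz":0,"wx":0,"wy":0,"wz":0,"jaw":0}
    - {"dx":0,"dy":-18,"dz":0,"wx":0,"wy":0,"wz":0,"jaw":0}
    - {"dx":0,"dy":-20,"dz":0,"wx":0,"wy":0,"wz":0,"jaw":0}
    - {"dx":0,"dy":-22,"dz":0,"wx":0,"wy":0,"wz":0,"jaw":0}
    - {"dx":0,"dy":-24,"dz":0,"wx":0,"wy":0,"wz":0,"jaw":0}
    - {"dx":0,"dy":-26,"dz":0,"wx":0,"wy":0,"wz":0,"jaw":0}
    - {"dx":0,"dy":-28,"dz":0,"wx":0,"wy":0,"wz":0,"jaw":0}
    - {"dx":0,"dy":-30,"dz":0,"wx":0,"wy":0,"wz":0,"jaw":0}
    - {"dx":0,"dy":-32,"dz":0,"wx":0,"wy":0,"wz":0,"jaw":0}
    - {"dx":0,"dy":-34,"dz":0,"wx":0,"wy":0,"wz":0,"jaw":0}
    - {"dx":0,"dy":-36,"dz":0,"wx":0,"wy":0,"wz":0,"jaw":0}
    - {"dx":0,"dy":-38,"dz":0,"wx":0,"wy":0,"wz":0,"jaw":0}
    - {"dx":0,"dy":-40,"dz":0,"wx":0,"wy":0,"wz":0,"jaw":0}

```text
clock: 13.95
position: [572.1, 131.3, 73.5]
tcp_rot: [[-0.986, 0.169, 0.0], [0.169, 0.986, 0.001], [-0.0, 0.001, -1.0]]
wrist_force: [-0.1, 8.4, 0.3]
finger_gap: 0.3
grip_force: 3.7
```

```bash
python3 -c "
from h import *
tops(); faces()
cap('scene','scene4.png')"
```

```text
[ -0.2 108.9  73.5] [-0.1  8.4  0.3] 13.95
scene plate 126 y [-85.  78.  83.  91. 110.]
scene slide 149 y [-85. -84.  63. 119. 152.]
scene grey 651 y [-84. -31. -15.   3. 142.]
scene blue 364 y [-85. -67. -20.   5. 115.]
scene ochre 243 y [-85. -78. -64. -53.  90.]
side plate 127 y [-88. -86.  79.  85.  91.]
side slide 101 y [-89. -88. -87. -85.  92.]
side grey 357 y [-88. -35. -27.  -6.  59.]
side blue 337 y [-88. -62. -17.  -0.  66.]
side ochre 304 y [-88. -80. -68. -58.  71.]
side 777 ochre -y face: slope deg 0.44, y@floor -87.4 y@160 -86.3
scene 472 ochre -y face: slope deg -0.04, y@floor -85.0 y@160 -85.1
```

View pics/scene4.png

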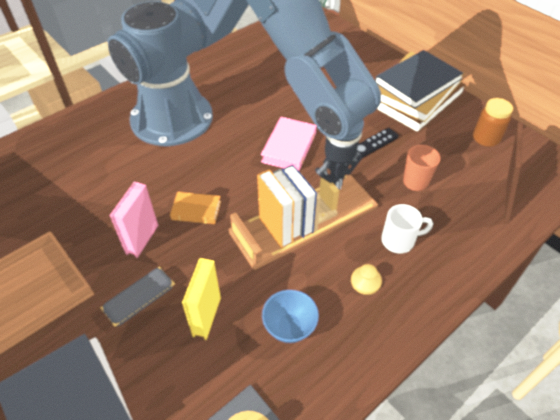

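The scene view shows ochre, grey, blue and the slide moving together at (270-310,205), all upright, with about 64 mm left to the low end at (243,240).

Request:
send_rows:
  steps:
    - {"dx":0,"dy":-2.5,"dz":0,"wx":0,"wy":0,"wz":0,"jaw":0}
    - {"dx":0,"dy":-5,"dz":0,"wx":0,"wy":0,"wz":0,"jaw":0}
    - {"dx":0,"dy":-7.5,"dz":0,"wx":0,"wy":0,"wz":0,"jaw":0}
    - {"dx":0,"dy":-10,"dz":0,"wx":0,"wy":0,"wz":0,"jaw":0}
    - {"dx":0,"dy":-12.5,"dz":0,"wx":0,"wy":0,"wz":0,"jaw":0}
    - {"dx":0,"dy":-15,"dz":0,"wx":0,"wy":0,"wz":0,"jaw":0}
    - {"dx":0,"dy":-17.5,"dz":0,"wx":0,"wy":0,"wz":0,"jaw":0}
    - {"dx":0,"dy":-20,"dz":0,"wx":0,"wy":0,"wz":0,"jaw":0}
    - {"dx":0,"dy":-22.5,"dz":0,"wx":0,"wy":0,"wz":0,"jaw":0}
    - {"dx":0,"dy":-25,"dz":0,"wx":0,"wy":0,"wz":0,"jaw":0}
    - {"dx":0,"dy":-27.5,"dz":0,"wx":0,"wy":0,"wz":0,"jaw":0}
    - {"dx":0,"dy":-30,"dz":0,"wx":0,"wy":0,"wz":0,"jaw":0}
    - {"dx":0,"dy":-32.5,"dz":0,"wx":0,"wy":0,"wz":0,"jaw":0}
    - {"dx":0,"dy":-35,"dz":0,"wx":0,"wy":0,"wz":0,"jaw":0}
    - {"dx":0,"dy":-37.5,"dz":0,"wx":0,"wy":0,"wz":0,"jaw":0}
    - {"dx":0,"dy":-40,"dz":0,"wx":0,"wy":0,"wz":0,"jaw":0}
    - {"dx":0,"dy":-42.5,"dz":0,"wx":0,"wy":0,"wz":0,"jaw":0}
    - {"dx":0,"dy":-45,"dz":0,"wx":0,"wy":0,"wz":0,"jaw":0}
    - {"dx":0,"dy":-47.5,"dz":0,"wx":0,"wy":0,"wz":0,"jaw":0}
    - {"dx":0,"dy":-50,"dz":0,"wx":0,"wy":0,"wz":0,"jaw":0}

```text
clock: 15.87
position: [563.5, 81.9, 73.5]
tcp_rot: [[-0.986, 0.169, -0.0], [0.169, 0.986, 0.001], [0.0, 0.001, -1.0]]
wrist_force: [-0.5, 8.2, 0.4]
finger_gap: -0.3
grip_force: 3.8
```

```bash
python3 -c "
from h import *
print(inr(get_obs()['position'])); faces()"
```

```text
[-0.2090979  58.74110124 73.51002269]
side 813 ochre -y face: slope deg -0.06, y@floor -136.3 y@160 -136.4
scene 339 ochre -y face: slope deg 0.37, y@floor -135.8 y@160 -134.9
```

Request:
send_rows:
  steps:
    - {"dx":0,"dy":-1.5,"dz":0,"wx":0,"wy":0,"wz":0,"jaw":0}
    - {"dx":0,"dy":-3,"dz":0,"wx":0,"wy":0,"wz":0,"jaw":0}
    - {"dx":0,"dy":-4.5,"dz":0,"wx":0,"wy":0,"wz":0,"jaw":0}
    - {"dx":0,"dy":-6,"dz":0,"wx":0,"wy":0,"wz":0,"jaw":0}
    - {"dx":0,"dy":-7,"dz":0,"wx":0,"wy":0,"wz":0,"jaw":0}
    - {"dx":0,"dy":-8,"dz":0,"wx":0,"wy":0,"wz":0,"jaw":0}
    - {"dx":0,"dy":-9,"dz":0,"wx":0,"wy":0,"wz":0,"jaw":0}
    - {"dx":0,"dy":-10,"dz":0,"wx":0,"wy":0,"wz":0,"jaw":0}
    - {"dx":0,"dy":-11,"dz":0,"wx":0,"wy":0,"wz":0,"jaw":0}
    - {"dx":0,"dy":-12,"dz":0,"wx":0,"wy":0,"wz":0,"jaw":0}

```text
clock: 16.8
position: [562.2, 74.2, 73.7]
tcp_rot: [[-0.985, 0.171, 0.002], [0.171, 0.985, 0.007], [-0.001, 0.007, -1.0]]
wrist_force: [4.6, 46.7, -4.2]
finger_gap: 0.1
grip_force: 23.5
```

Request:
send_rows:
  steps:
    - {"dx":0,"dy":3.5,"dz":0,"wx":0,"wy":0,"wz":0,"jaw":0}
    - {"dx":0,"dy":3.5,"dz":0,"wx":0,"wy":0,"wz":0,"jaw":0}

```text
clock: 16.97
position: [562.3, 74.5, 73.5]
tcp_rot: [[-0.986, 0.169, 0.0], [0.169, 0.986, 0.001], [-0.0, 0.001, -1.0]]
wrist_force: [1.0, 15.1, -0.3]
finger_gap: -0.1
grip_force: 7.4
```

Run:
```python
from h import *
tops(); faces()
im,d,K,T=cap('side')
for n in ('scene','side'):
    im,d,K,T=cap(n); q=inr(cloud(d,K,T).reshape(-1,3)); q=q[~np.isnan(q[:,0])]
    a=q[(abs(q[:,0])<60)&(q[:,1]>-190)&(q[:,1]<-125)&(q[:,2]>62)&(q[:,2]<72)]; print(n,'low top y',np.percentile(a[:,1],[2,10,50,90,98]).round(1))
    P=rk(0,-120,100); c=np.linalg.inv(T)@np.r_[P,1]; uv=K@c[:3]/c[2]; x,y=int(uv[0]),int(uv[1])
    cv2.imwrite('pics/z_%s.png'%n,cv2.resize(im[max(y-60,0):y+60,max(x-70,0):x+90,::-1],None,fx=3,fy=3))
a=cv2.imread('pics/z_scene.png');b=cv2.imread('pics/z_side.png');h=min(a.shape[0],b.shape[0]);cv2.imwrite('pics/z.png',cv2.resize(np.hstack([a[:h],b[:h]]),(800,300)))
```

```text
[-0.2 51.2 73.5] [ 1.  15.1 -0.3] 16.9667
scene plate 119 y [-143.   22.   27.   35.   55.]
scene slide 166 y [-143. -142.  -36.   57.   94.]
scene grey 692 y [-142.  -89.  -72.  -53.   99.]
scene blue 376 y [-142. -124.  -75.  -52.   42.]
scene ochre 273 y [-142. -136. -119. -111.   28.]
side plate 135 y [-145. -143.   21.   28.   34.]
side slide 95 y [-146. -144. -143. -142.   34.]
side grey 418 y [-145.  -92.  -84.  -63.   -2.]
side blue 369 y [-145. -117.  -74.  -57.    5.]
side ochre 350 y [-145. -137. -124. -115.   16.]
side 794 ochre -y face: slope deg -0.07, y@floor -143.8 y@160 -143.9
scene 225 ochre -y face: slope deg 0.50, y@floor -142.9 y@160 -141.6
scene low top y [-158.7 -157.6 -150.1 -142.2 -134.3]
side low top y [-161.9 -160.3 -152.9 -143.7 -141.5]
```

View pics/z.png

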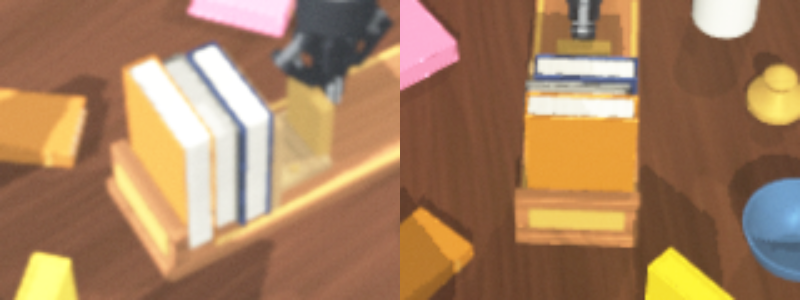

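The crop shows ochre against the low end and ochre, grey, blue and slide packed with no visible gaps. The force rose sharply at rigid contact, so the row is snug. Backing away gently.

Request:
send_rows:
  steps:
    - {"dx":0,"dy":1,"dz":0,"wx":0,"wy":0,"wz":0,"jaw":0}
    - {"dx":0,"dy":2,"dz":0,"wx":0,"wy":0,"wz":0,"jaw":0}
    - {"dx":0,"dy":4,"dz":0,"wx":0,"wy":0,"wz":0,"jaw":0}
    - {"dx":0,"dy":10,"dz":0,"wx":0,"wy":0,"wz":0,"jaw":0}
    - {"dx":0,"dy":25,"dz":0,"wx":0,"wy":0,"wz":0,"jaw":0}
    - {"dx":0,"dy":40,"dz":-10,"wx":0,"wy":0,"wz":0,"jaw":0}
    - {"dx":0,"dy":60,"dz":-40,"wx":0,"wy":0,"wz":0,"jaw":0}
    - {"dx":0,"dy":75,"dz":-75,"wx":0,"wy":0,"wz":0,"jaw":0}
    - {"dx":0,"dy":90,"dz":-110,"wx":0,"wy":0,"wz":0,"jaw":0}
    - {"dx":0,"dy":100,"dz":-150,"wx":0,"wy":0,"wz":0,"jaw":0}
    - {"dx":0,"dy":100,"dz":-190,"wx":0,"wy":0,"wz":0,"jaw":0}
    - {"dx":0,"dy":100,"dz":-200,"wx":0,"wy":0,"wz":0,"jaw":0}
    - {"dx":0,"dy":100,"dz":-200,"wx":0,"wy":0,"wz":0,"jaw":0}

```text
clock: 18.4
position: [580.3, 172.2, 277.2]
tcp_rot: [[-0.986, 0.169, 0.006], [0.169, 0.986, 0.001], [-0.006, 0.002, -1.0]]
wrist_force: [-0.0, -0.6, -0.8]
finger_gap: -0.4
grip_force: 0.0
```

Run:
```python
from h import *
faces(); im,d,K,T=cap('wrist','wr5.png'); q=inr(cloud(d,K,T).reshape(-1,3)); q=q[~np.isnan(q[:,0])]
for nm,lo,hi,xx in (('plate',99,108,24),('slide',145,152,40),('blue',170,177,40),('grey',161,168,40),('ochre',180,187,40)):
    a=q[(abs(q[:,0])<xx)&(q[:,1]>-160)&(q[:,1]<90)&(q[:,2]>lo)&(q[:,2]<hi)]
    if len(a)>10: print(nm,len(a),np.percentile(a[:,1],[2,50,98]).round(1))
im,d,K,T=cap('scene'); cv2.imwrite('pics/z2.png',cv2.resize(im[140:280,190:400,::-1],(800,533)))
```

```text
side 815 ochre -y face: slope deg -0.05, y@floor -143.7 y@160 -143.9
scene 153 ochre -y face: slope deg 0.64, y@floor -143.2 y@160 -141.6
plate 1054 [-38.6  26.3  36. ]
slide 2028 [-52.7 -45.8 -37.6]
blue 527 [-79.4 -52.7 -51. ]
grey 1730 [-77.9 -60.9 -51. ]
```

View pics/z2.png

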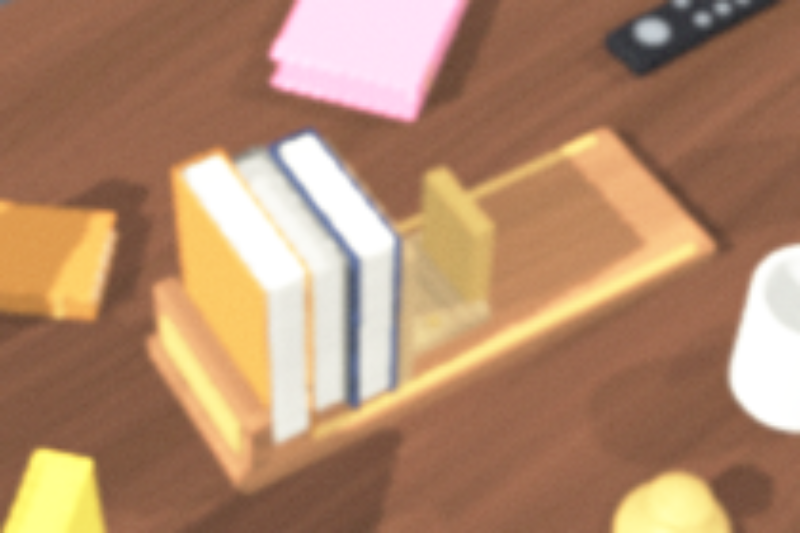

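The picture shows all three books upright and snug between the low end (215,390) and the slide (405,310). The measured slide face at -52 matches -144 + 92.

```bash
python3 -c "
from bench import hand_in
print(hand_in())"
```

```text
the job is handed in; nothing more can be done
None
```

I stood the ochre book upright beside the other two, then slid the movable end up until all three were straight and snug, and handed the job in at about 18.6 s; the final push briefly reached about 47 N at the wrist.

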